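# Open the drop-front writing desk on the treatment-room counter

### The job

Open the small drop-front writing desk: first pull both slide-out supports fully out by their blue knobs. Then swing the upright flap towards you by its top edge until it leans about 35 degrees, let go of it so that its stiff hinge holds it there by itself, take it again by the steel bar now showing on its inner face, and lower it gently all the way onto the two supports without letting it drop. Let go, and leave everything else on the counter and the desk where it stands.

Things in the scene. Friction and masses are not known exactly. Their poses are not given: they have to be found in the camera images.
- desk: dark-wood drop-front desk fixed on the counter, 308 mm wide, 230 deep, roof top 184 high. Origin: on the counter under the middle of the hinge line (its front). x points level to its back, away from the robot, y to the left, z up. The roof (12 mm thick, starts 55 mm behind the hinge line) covers the bar while the flap is upright; a jar (100 mm tall) and a small bottle are fixed on it at the back
- flap (a joint): angle of the light-wood flap (268 mm wide, 180 mm from hinge to free edge, 14 mm thick, about 0.6 kg) in rad: 0 is upright and closed, it grows as the free edge swings towards the robot and down, pi/2 is level, resting on the supports. The hinge is stiff: it holds the flap still at any lean up to 0.75 rad (about 0.4 N m resists turning); somewhere beyond 0.75 to 1.1 rad the flap falls by itself unless held
- flap_hinge (a point): middle of the hinge line, 60 mm above the counter. The axis runs along the desk's y. The flap's outer face lies in the plane through this axis; its inner face is 14 mm behind it
- flap_edge (a point): middle of the flap's free edge with the blue strip (14 mm thick, 180 mm from the hinge). With the flap upright it is 240 mm above the counter and stands 56 mm above the roof
- flap_bar (a point): centre of the steel bar on the flap's inner face: round, 14 mm thick, 110 mm long, parallel to the hinge, with a leg 50 mm either side of this point. It lies 90 mm up the flap from the hinge and 52 mm from the outer-face plane (38 mm off the inner face)
- support_left (a joint): how far the left support (+y side; a level brown wooden bar 24 mm wide, its top level with the hinge, 100 mm from the desk's middle) is pulled out, in m; it slides straight out along the desk's -x to a stop at 0.12, which is fully out; about 3 N drags it and it stays where left
- support_right (a joint): the same for the right support (-y side)
- support_left_knob (a point): middle of the left support's blue upright knob, 18-20 mm across, 36 mm tall on the bar's front end; this point is 77 mm above the counter, 85 mm in front of the hinge line when the support is fully in and 205 mm when fully out
- support_right_knob (a point): the same for the right support
- salve_jar: low white jar with green lid, 42 mm across, 40 mm tall, standing on the counter in front of the desk between the two supports; origin at the centre of its underside; leave it alone
- amber_bottle: amber bottle, 60 mm across, 130 mm tall, left of the desk; origin at the centre of its underside; leave it alone
- gel_bottle: clear gel bottle with blue label, 60 mm across, 150 mm tall, right of the desk; origin at the centre of its underside; leave it alone
- tissue_box: orange tissue box, 115 x 115 x 125 mm, on the counter at the left; origin at the centre of its underside; leave it alone
- mouse: black computer mouse, 100 x 60 x 24 mm, on the counter at the right; origin at the centre of its underside; leave it alone

How it is judged:
On the way, in this order (a step that is already met when the one before it is completed fails the run):
1. both supports are fully out (over 105 of 120 mm) with the flap still upright (under 0.35 rad) (value of joint each of support_left, support_right above 0.105 m and value of joint flap below 0.35 rad), for 0.2 s.
2. the flap leans by itself, 0.4 to 0.85 rad (23 to 49 degrees) from upright, with the robot touching nothing (value of joint flap between 0.4 and 0.85 rad and contact force between each of the arm, the fingers and anything else below 0.2 N), for 0.2 s.
At the end, for the whole second after the job is handed in: Both supports are out by more than 105 mm, the flap rests level on them (1.52 to 1.62 rad) and is still, the robot touches nothing, and the five loose things stand within 30 mm of where they were (value of joint each of support_left, support_right above 0.105 m and value of joint flap between 1.52 and 1.62 rad and velocity of joint flap between -0.05 and 0.05 rad/s and distance of each of salve_jar, amber_bottle, gel_bottle, tissue_box, mouse from where it was at the start of the episode below 0.03 m and angle between each of salve_jar, amber_bottle, gel_bottle, tissue_box, mouse's own z axis and vertical below 0.3 rad).
It fails at once if the flap drops or is slammed: it turns downward faster than 1.4 rad/s beyond 0.85 rad (value of joint flap above 0.85 rad and velocity of joint flap above 1.4 rad/s).
It fails at once if a loose bystander is tipped or pushed more than 30 mm (distance of any of salve_jar, amber_bottle, gel_bottle, tissue_box, mouse from where it was at the start of the episode above 0.03 m or angle between any of salve_jar, amber_bottle, gel_bottle, tissue_box, mouse's own z axis and vertical above 0.3 rad).
It also fails if it takes over 72 s, if anything falls off the work surface, if the arm or the gripper's body presses on something with over 40 N, if the wrist force passes 120 N, or if a joint passes its speed limit or range.

### The arm

A 6-joint arm with a two-finger parallel gripper is mounted at the origin on the work surface. World frame = base frame: x ahead of the robot, y to its left, z up, the work surface at z = 0. Lengths are in m, angles in rad, forces in N, time in s.
With the tool pointing down it reaches from about 0.4 to 0.825 m from the base axis. Payload 7 kg.
Tool frame: the origin (TCP) lies at the very end of the fingers, on their centre line; the grasp point (between the pads) lies 19 mm behind it; z points along the fingers, y is the direction in which the jaws open and shut (so a half turn about z gives the same grasp; the last joint's range is limited). The gripper opens to 88 mm and grips with 3 to 60 N. Pads are 19 mm wide; open, the fingers measure 130 mm over their backs; the gripper's body (78 mm by 193 mm) begins 47 mm behind the grasp point.
Start: joints at [1.529, 0.359, 0.012, 0, -1.224, -0.288], TCP at [0.219, 0.639, 0.199] pointing down, gripper open.
Joint ranges: [-3.07, 3.07], [-1.43, 2.12], [-1.02, 1.25], [-3.03, 1.67], [-3.05, -0], [-3.03, 3.03]. Speed limits (rad/s): [2.39, 2.39, 3.01, 3.14, 3.14, 3.14].

### API

Orientations are given as [roll, pitch, yaw] about the fixed x, y, z axes, in that order (R = Rz(yaw) Ry(pitch) Rx(roll)).
In Python, from station import arm gives the robot as it stands.
- The arm moves only by the shell command python3 -m inch 'ROWS' [FORCE]. ROWS is text: rows parted by semicolons, each of 7 numbers parted by spaces: the closure, from 0 (fully open) to 1 (shut), then the shift along the tool's x, y, z each as a share of 300 mm, from -1 to 1, then the turn, a rotation vector about the tool's x, y, z each as a share of 60 degrees, from -1 to 1. In form: grip tx ty tz rx ry rz; .... A call has 1 to 12 rows; each row is the pose to reach, as a shift and turn from the pose commanded when the call began, along the tool's axes at that moment; what a row does not reach only later rows make up. A row lasts 1/10 s, in which the tool goes at most 50 mm and 8.59 degrees, less where a joint would pass 70% of its speed; a pose out of reach is approached as far as the arm can. A call with a number of a shift or a turn outside -1 to 1 is refused whole. A call with a gripper value outside its range is refused whole. The fingers move at their own pace and stop on an object; FORCE is the grip in N (left out, the last holds). Time passes only in rows, so rows that repeat a pose let the fingers close. It gives the time, the measured TCP pose, the force and the opening at its end, in the units of the state.
- arm.get_state(): the state, without advancing time (a new reading comes with each control period).
- arm.grab_frame(name): name is "scene" or "side" or "wrist"; returns a dict with "img" (400x640x3 uint8, red, green, blue), "range_z" (400x640 float32, m along the optical axis (not along the pixel's ray), 0 where there is no reading), "fx", "fy", "cx", "cy" (pixels), "extrinsics" (4x4, takes a point from world to camera coordinates); the wrist camera has in their place "tool_from_camera" (4x4, takes a point from camera to tool coordinates, whose origin is the TCP and whose axes are the flange's). Camera axes: x right, y up, looking along -z (the intrinsics and any distortion apply to the point x, -y, -z); pixel columns grow to the right and rows downward; lengths in m; the calibration is good to about 2 mm. A picture is of the moment at which its call begins: read the wrist's pose just before it.
- arm.job_done(): hands the job in, once; it reports no verdict.
The state is a dict: "t": time; "q": joint angles; "qd": joint speeds; "joint_efforts": joint torques, N m; "eef_pos": TCP position; "ee_rot": TCP orientation; "force": force on the tool from outside, world axes, zero at the start; "moment": the same for the moment, N m; "width": finger opening in m.
Only numpy, scipy, OpenCV 4.12 (cv2) and the standard library are available. Lean on these libraries where they do the work, as an engineer would, in place of code of your own. Each camera call takes 0.05 s, during which the arm holds its last target.

## Working session

There is one attempt and no reset: what is moved stays moved. The work goes in short steps, Python scripts to look and compute and a shell command to move; the robot and the scene stay as the last step left them, time stands still between calls to the robot, and variables do not carry over. Pictures are saved under pics/ and viewed, and the job is handed in when it is done.

```bash
ls; mkdir -p pics
python3 - <<'E'
from station import arm
import cv2
print(arm.get_state())
for n in ("scene","side"):
    f=arm.grab_frame(n)
    cv2.imwrite(f"pics/{n}0.png",f["img"][:,:,::-1]); print(n,f["fx"],f["fy"],f["cx"],f["cy"],f["extrinsics"].round(3).tolist(),[k for k in f])
    import numpy as np
    np.savez(f"{n}0.npz",**f)
E
```

```text
pics
{'t': 0.0, 'q': array([ 1.52909215e+00,  3.59375001e-01,  1.10394789e-02, -3.67562032e-04,
       -1.22407941e+00, -2.88077432e-01]), 'qd': array([ 0.0001557 , -0.00146078,  0.00017818,  0.00019577,  0.00018741,
       -0.00014298]), 'joint_efforts': array([-3.78606856e-04, -5.82720709e+01,  2.93044299e+01,  6.99749932e+00,
        6.73436109e-03, -1.67593330e-04]), 'eef_pos': array([0.21845359, 0.63810048, 0.19841883]), 'ee_rot': array([ 3.13994257e+00, -1.28617555e-04, -3.29906686e-01]), 'force': array([-0.16696697,  0.69269871, -0.12846287]), 'moment': array([ 0.01025451, -0.00555531, -0.01129419]), 'width': 0.08764256211060997}
scene 414.5371712104601 414.5371712104601 309.68957516434284 197.8375473192066 [[0.566, 0.825, 0.011, -0.394], [-0.765, 0.52, 0.38, 0.3], [0.307, -0.223, 0.925, -1.462], [0.0, 0.0, 0.0, 1.0]] ['img', 'range_z', 'fx', 'fy', 'cx', 'cy', 'extrinsics']
side 394.3192147800766 394.3192147800766 315.6360552709717 196.44374237263088 [[-0.964, -0.266, -0.022, 0.549], [0.166, -0.659, 0.734, -0.147], [-0.209, 0.703, 0.679, -1.029], [0.0, 0.0, 0.0, 1.0]] ['img', 'range_z', 'fx', 'fy', 'cx', 'cy', 'extrinsics']
```

View pics/scene0.png

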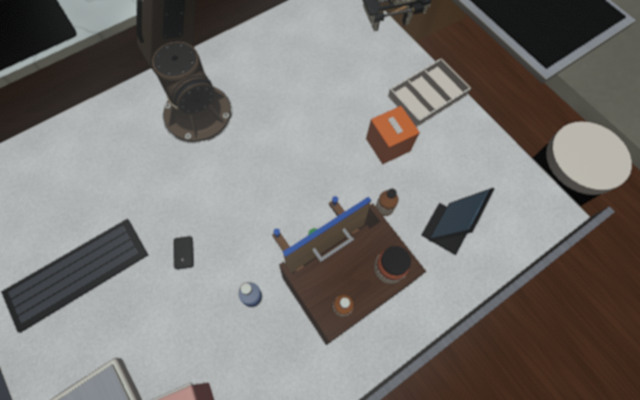

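View pics/side0.png

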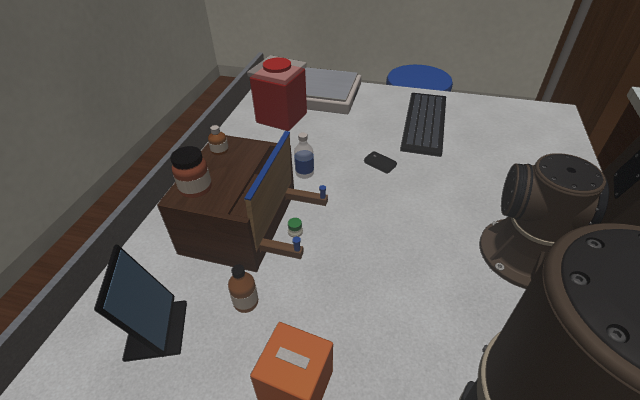

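The scene view shows the knobs at about (335,200) left and (277,232) right, with the blue edge from (287,252) to (370,200). In the side view the knobs are at (296,240) and (323,188). Next I'll measure them.

```bash
cat > h.py <<'E'
import numpy as np,cv2
def ray(f,u,v):
    E=np.array(f["extrinsics"]);R=E[:3,:3];t=E[:3,3]
    d=np.array([(u-f["cx"])/f["fx"],-(v-f["cy"])/f["fy"],-1.0])
    return -R.T@t, R.T@d
def onz(f,u,v,z):
    o,d=ray(f,u,v); return o+d*(z-o[2])/d[2]
def depthpt(f,u,v):
    o,d=ray(f,u,v); return o+d*f["range_z"][int(v),int(u)]
def two(f1,p1,f2,p2):
    o1,d1=ray(f1,*p1);o2,d2=ray(f2,*p2)
    s=np.linalg.lstsq(np.c_[d1,-d2],o2-o1,rcond=None)[0]
    a=o1+s[0]*d1;b=o2+s[1]*d2
    return (a+b)/2,np.linalg.norm(a-b)
def blobs(f,lo,hi,minA=12):
    hsv=cv2.cvtColor(np.array(f["img"]),cv2.COLOR_RGB2HSV)
    m=cv2.inRange(hsv,lo,hi);n,l,s,c=cv2.connectedComponentsWithStats(m)
    return m,[(c[i],s[i],l==i) for i in range(1,n) if s[i][4]>=minA]
BLUE=((108,130,60),(125,255,255))
E
python3 - <<'E'
from h import *
for n in ("scene","side"):
    f=dict(np.load(n+"0.npz"))
    for k in("fx","fy","cx","cy"):f[k]=float(f[k])
    for c,s,m in blobs(f,*BLUE)[1]:
        print(n,c.round(1),s)
        if s[4]<300 and s[4]<100 : print("  knob z.077",onz(f,*c,.077).round(4), depthpt(f,*c.round()).round(3))
        else:
            ys,xs=np.nonzero(m); r=cv2.minAreaRect(np.c_[xs,ys].astype(np.float32)); print(r)
            P=np.array([depthpt(f,x,y) for x,y in zip(xs,ys)])
            print("  strip",np.median(P,0).round(4),P.min(0).round(3),P.max(0).round(3),np.percentile(P[:,2],[5,50,95]).round(3))
            b=cv2.boxPoints(r); print("  corners z.24",[onz(f,*p,.24).round(3).tolist() for p in b])
E
```

```text
scene [334.6 199.2] [333 197   4   5  16]
  knob z.077 [0.5613 0.184  0.077 ] [0.566 0.181 0.093]
scene [325.8 226.8] [284 198  86  58 416]
((326.5675964355469, 226.10435485839844), (4.522101879119873, 100.69834899902344), 57.050785064697266)
  strip [0.6579 0.0712 0.2411] [ 0.651 -0.157  0.236] [0.902 0.21  1.243] [0.238 0.241 0.244]
  corners z.24 [[0.651, -0.052, 0.24], [0.652, 0.212, 0.24], [0.664, 0.211, 0.24], [0.662, -0.052, 0.24]]
scene [276.4 231.9] [275 230   4   5  17]
  knob z.077 [ 0.5492 -0.0182  0.077 ] [ 0.554 -0.021  0.094]
side [420.   77.1] [ 388   65   64   25 1254]
((419.99505615234375, 76.04950714111328), (63.88138961791992, 22.985361099243164), 5.710593223571777)
  strip [ 0.3468 -1.3448 -0.1901] [ 0.178 -1.515 -0.207] [0.523 0.773 0.819] [-0.195 -0.19  -0.185]
  corners z.24 [[0.438, -0.372, 0.24], [0.453, -0.538, 0.24], [0.245, -0.535, 0.24], [0.248, -0.375, 0.24]]
side [266.  166.5] [245 131  45  69 445]
((267.0, 164.99998474121094), (6.173948764801025, 79.23234558105469), 30.963754653930664)
  strip [0.6577 0.1044 0.2407] [ 0.65  -0.054  0.237] [0.667 0.216 0.244] [0.239 0.241 0.242]
  corners z.24 [[0.667, 0.214, 0.24], [0.666, -0.059, 0.24], [0.648, -0.048, 0.24], [0.652, 0.221, 0.24]]
side [322.5 187.4] [320 186   6   4  22]
  knob z.077 [ 0.5582 -0.0365  0.077 ] [ 0.554 -0.018  0.095]
side [296.1 239.4] [293 237   7   6  35]
  knob z.077 [0.5723 0.1679 0.077 ] [0.566 0.184 0.098]
```

Run:
```python
from h import *
F={n:dict(np.load(n+"0.npz")) for n in("scene","side")}
for f in F.values():
    for k in("fx","fy","cx","cy"):f[k]=float(f[k])
print(two(F["scene"],(334.6,199.2),F["side"],(296.1,239.4)),two(F["scene"],(276.4,231.9),F["side"],(322.5,187.4)))
for n,f in F.items():
    for c,s,m in blobs(f,*BLUE)[1]:
        if s[4] in(416,445):
            ys,xs=np.nonzero(m);P=np.array([depthpt(f,x,y) for x,y in zip(xs,ys)])
            P=P[(abs(P[:,2]-.24)<.008)&(abs(P[:,0]-.658)<.03)]
            l=cv2.fitLine(P[:,:2].astype(np.float32),cv2.DIST_HUBER,0,.01,.01).ravel()
            Q=P[:,:2]@(l[:2]);print(n,l, "ang",np.arctan2(-l[0]*np.sign(l[1]),abs(l[1])), P[Q.argmin()],P[Q.argmax()], (P[Q.argmin()]+P[Q.argmax()])/2)
    # flap face / counter objs
    for nm,lo,hi in(("green",(45,80,40),(85,255,255)),("orange",(5,170,100),(15,255,255))):
        for c,s,m in blobs(f,lo,hi)[1]:
            print(n,nm,c.round(1),s[4],depthpt(f,*c.round()).round(3))
im=cv2.resize(F["side"]["img"][120:320,150:400,::-1],None,fx=3,fy=3,interpolation=cv2.INTER_CUBIC);cv2.imwrite("pics/c1.png",im)
```

```text
(array([0.56657572, 0.17990247, 0.09245765]), np.float64(0.001950332689837541)) (array([ 0.55370225, -0.02002758,  0.09196875]), np.float64(2.9299979398091404e-05))
scene [0.00636378 0.99997973 0.6580243  0.0740607 ] ang -0.0063638254 [ 0.65490399 -0.05155591  0.23896318] [0.65969532 0.21013799 0.24276939] [0.65729965 0.07929104 0.24086628]
scene green [311.6 230.5] 16 [0.594 0.079 0.039]
scene orange [396.5 126.5] 693 [0.486 0.476 0.124]
side [0.00715984 0.99997437 0.6578582  0.09819373] ang -0.0071599046 [ 0.65804499 -0.05378958  0.23955234] [0.65418171 0.21628501 0.2398429 ] [0.65611335 0.08124772 0.23969762]
side green [294. 223.] 119 [0.607 0.084 0.041]
```

View pics/c1.png

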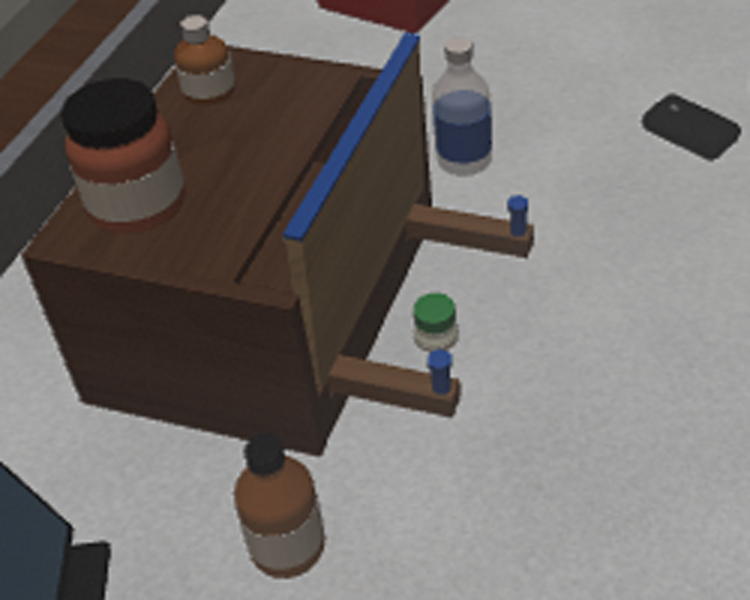

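```bash
cat >> h.py <<'E'
from scipy.spatial.transform import Rotation as Rn
def plan(st,p,rpy,n=0):
    R0=Rn.from_euler('xyz',st["ee_rot"]);R1=Rn.from_euler('xyz',rpy)
    d=R0.inv().apply(np.array(p)-st["eef_pos"])/.3
    r=(R0.inv()*R1).as_rotvec()/np.deg2rad(60)
    print("now",st["eef_pos"].round(4),st["ee_rot"].round(3),"w",round(st["width"],4),"F",st["force"].round(1),"t",round(st["t"],2))
    print("shift",d.round(3),"turn",r.round(3),"rows>=",round(max(np.linalg.norm(d)*6,np.linalg.norm(r)*60/8.59),1))
def load(n):
    f=dict(np.load(n))
    for k in("fx","fy","cx","cy"):f[k]=float(f[k])
    return f
E
python3 - <<'E'
from h import *
f=load("side0.npz");g=load("scene0.npz")
for nm,ff,u,v in(("jarlid",f,187,156),("roofbottle",f,215,130),("gel cap",f,303,138),("gel",f,304,160),("amber cap",f,238,271),("jarlid",g,397,261),("roofb",g,345,301),("gelcap",g,246,287),("ambercap",g,392,195),("mouse",f,380,162)):
    print(nm,depthpt(ff,u,v).round(3))
from station import arm
st=arm.get_state()
plan(st,[.45,.4,.24],[np.pi,0,-.006])
plan(st,[.566,.18,.2],[np.pi,0,-.006])
E
```

```text
jarlid [0.824 0.159 0.283]
roofbottle [0.832 0.01  0.256]
gel cap [ 0.651 -0.163  0.146]
gel [ 0.646 -0.146  0.077]
amber cap [0.649 0.328 0.13 ]
jarlid [0.833 0.152 0.287]
roofb [0.836 0.001 0.26 ]
gelcap [ 0.654 -0.174  0.154]
ambercap [0.661 0.314 0.133]
mouse [ 0.424 -0.259  0.025]
now [0.2185 0.6382 0.1985] [ 3.14 -0.   -0.33] w 0.0877 F [-0.1  1.   0. ] t 0.1
shift [ 0.987  0.501 -0.137] turn [ 0.001  0.    -0.309] rows>= 6.7
now [0.2185 0.6382 0.1985] [ 3.14 -0.   -0.33] w 0.0877 F [-0.1  1.   0. ] t 0.1
shift [ 1.591  1.07  -0.003] turn [ 0.001  0.    -0.309] rows>= 11.5
```

```bash
python3 -m inch '0 0.15 0.08 -0.02 0 0 -0.05; 0 0.3 0.15 -0.05 0 0 -0.1; 0 0.45 0.23 -0.07 0 0 -0.15; 0 0.6 0.3 -0.09 0 0 -0.2; 0 0.75 0.38 -0.11 0 0 -0.25; 0 0.87 0.45 -0.12 0 0 -0.3; 0 0.987 0.5 -0.137 0 0 -0.309; 0 0.987 0.5 -0.137 0 0 -0.309; 0 0.987 0.5 -0.137 0 0 -0.309'
python3 - <<'E'
from h import *
from station import arm
st=arm.get_state()
plan(st,[.566,.18,.17],[np.pi,0,-.006])
E
```

```text
t: 1.0
eef_pos: [0.4507, 0.4, 0.2402]
ee_rot: [3.141, 0.0, -0.009]
force: [-0.3, 0.7, -0.8]
width: 0.0877
now [0.4507 0.4    0.2402] [ 3.141  0.    -0.009] w 0.0877 F [-0.3  0.7 -0.8] t 1.0
shift [0.391 0.73  0.234] turn [ 0.     0.    -0.002] rows>= 5.2
```

```bash
python3 -m inch '0 0.07 0.14 0.04 0 0 0; 0 0.14 0.28 0.08 0 0 0; 0 0.21 0.42 0.12 0 0 0; 0 0.29 0.55 0.17 0 0 0; 0 0.36 0.66 0.21 0 0 0; 0 0.391 0.73 0.234 0 0 0; 0 0.391 0.73 0.234 0 0 0; 0 0.391 0.73 0.234 0 0 0'
python3 - <<'E'
from h import *
from station import arm
st=arm.get_state()
plan(st,[.566,.18,.065],[np.pi,0,-.006])
f=arm.grab_frame("wrist");cv2.imwrite("pics/w1.png",f["img"][:,:,::-1]);print(f["tool_from_camera"])
np.savez("w1.npz",**f)
E
```

```text
t: 1.8
eef_pos: [0.5658, 0.1815, 0.1697]
ee_rot: [3.141, 0.001, -0.006]
force: [-0.5, 0.1, 0.2]
width: 0.0878
now [0.5658 0.1815 0.1697] [ 3.141e+00  1.000e-03 -6.000e-03] w 0.0878 F [-0.5  0.1  0.2] t 1.8
shift [0.001 0.005 0.349] turn [ 0.     0.001 -0.   ] rows>= 2.1
[[-5.95438915e-04  9.69195037e-01  2.46293778e-01  6.55337301e-02]
 [ 9.99999629e-01  7.30384503e-04 -4.56553725e-04 -1.27613862e-03]
 [-6.22378763e-04  2.46293414e-01 -9.69195113e-01 -1.85128630e-01]
 [ 0.00000000e+00  0.00000000e+00  0.00000000e+00  1.00000000e+00]]
```

View pics/w1.png

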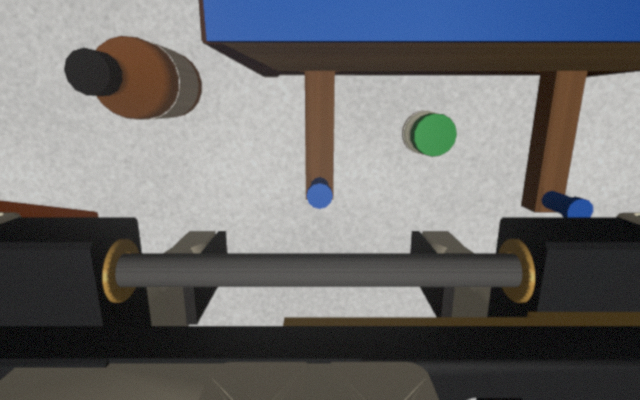

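The wrist view shows the left knob at (320,195), centred between the fingers, and the right knob at (570,205).

```bash
python3 - <<'E'
from h import *
f=load("w1.npz")
T=f["tool_from_camera"]
R=Rn.from_euler('xyz',[3.141,.001,-.006]).as_matrix();p0=np.array([.5658,.1815,.1697])
def wr(u,v,z):
    d=np.array([(u-f["cx"])/f["fx"],-(v-f["cy"])/f["fy"],-1.]);d=R@T[:3,:3]@d;o=p0+R@T[:3,3]
    return o+d*(z-o[2])/d[2]
for c,s,m in blobs(f,*BLUE)[1]: print(c.round(1),s,wr(*c,.092).round(4))
print(wr(320,195,.095),wr(578,209,.095),wr(320,195,.09))
E
python3 -m inch '0 0 0 0.12 0 0 0; 0 0 0 0.24 0 0 0; 0 0 0 0.345 0 0 0; 0 0 0 0.345 0 0 0'
```

```text
[422.3  20.5] [  204     0   436    42 18240] [0.6883 0.1109 0.092 ]
[319.2 194.8] [307 183  25  25 468] [0.5664 0.182  0.092 ]
[552.8 194.5] [546 192  14   7  34] [0.5654 0.0028 0.092 ]
[578.7 208.6] [566 198  26  20 434] [ 0.554  -0.0191  0.092 ]
[0.56699117 0.18132399 0.095     ] [ 0.55457305 -0.01633184  0.095     ] [0.56574898 0.18130151 0.09      ]
t: 2.25
eef_pos: [0.5629, 0.1811, 0.063]
ee_rot: [3.138, 0.006, -0.005]
force: [-1.3, -1.7, -0.6]
width: 0.0874
```

```bash
python3 -m inch '1 0 0 0 0 0 0; 1 0 0 0 0 0 0; 1 0 0 0 0 0 0; 1 0 0 0 0 0 0; 1 0 0 0 0 0 0; 1 0 0 0 0 0 0; 1 0 0 0 0 0 0; 1 0 0 0 0 0 0' 40
python3 - <<'E'
from h import *
from station import arm
plan(arm.get_state(),[.446,.182,.065],[np.pi,0,-.006])
E
```

```text
t: 3.05
eef_pos: [0.5661, 0.181, 0.0668]
ee_rot: [3.142, -0.0, -0.006]
force: [-0.5, 0.3, 0.5]
width: 0.0292
now [0.5661 0.181  0.0668] [ 3.142 -0.    -0.006] w 0.0292 F [-0.5  0.3  0.5] t 3.05
shift [-0.4   -0.001  0.006] turn [ 0. -0. -0.] rows>= 2.4
```

```bash
python3 -m inch '1 0 0 0 0 0 0; 1 0 0 0 0 0 0; 1 0 0 0 0 0 0; 1 -0.05 0 0 0 0 0; 1 -0.1 0 0 0 0 0; 1 -0.16 0 0 0 0 0; 1 -0.22 0 0 0 0 0; 1 -0.28 0 0 0 0 0; 1 -0.34 0 0 0 0 0; 1 -0.38 0 0 0 0 0; 1 -0.392 0 0 0 0 0; 1 -0.392 0 0 0 0 0'
```

```text
t: 4.25
eef_pos: [0.4494, 0.183, 0.0683]
ee_rot: [-3.139, -0.003, -0.005]
force: [-2.5, 1.7, 10.5]
width: 0.0002
```

The fingers are fully shut (width 0), so the grip missed the knob or slipped off it. I'll look before moving again.

Run:
```python
from h import *
from station import arm
print(arm.get_state()["force"])
f=arm.grab_frame("side");np.savez("side1.npz",**f)
cv2.imwrite("pics/s1.png",cv2.resize(f["img"][120:320,150:400,::-1],None,fx=3,fy=3,interpolation=cv2.INTER_CUBIC))
f=arm.grab_frame("wrist");cv2.imwrite("pics/w2.png",f["img"][:,:,::-1])
```

```text
[-2.5234559   1.74667186 10.54414001]
```

View pics/s1.png

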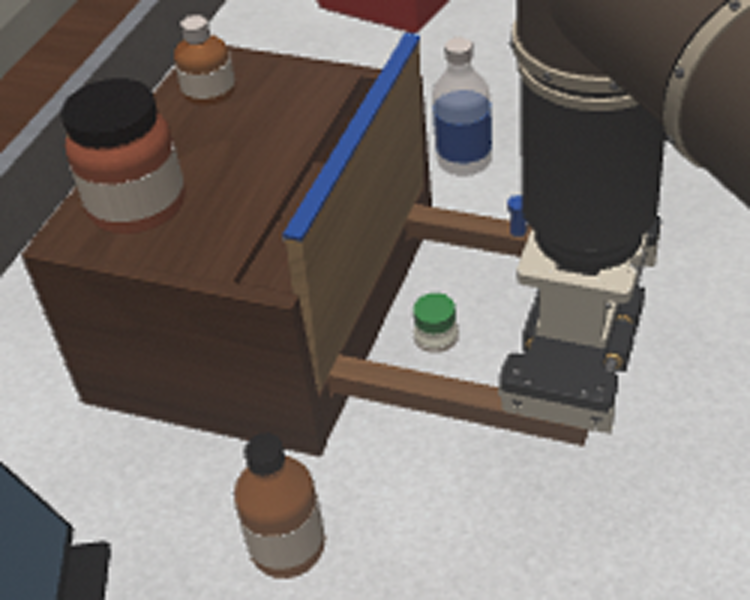

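View pics/w2.png

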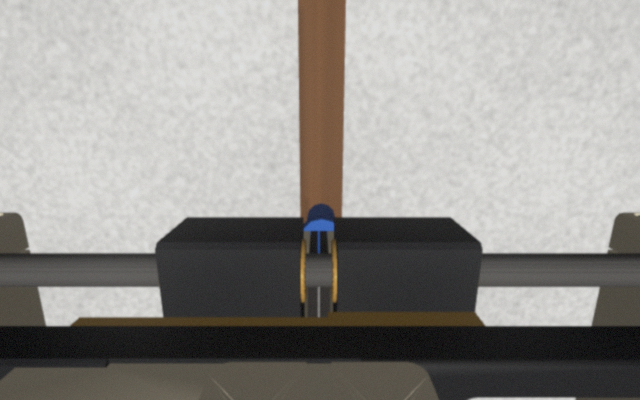

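The left support came most of the way, with its knob now just behind the shut fingers, about 98 mm out. I'll hook the shut fingers behind the knob and pull the rest.

```bash
python3 -m inch '1 0 0 -0.08 0 0 0; 1 0 0 -0.16 0 0 0; 1 0.08 0 -0.16 0 0 0; 1 0.16 0 -0.16 0 0 0; 1 0.16 0 -0.12 0 0 0; 1 0.16 0 -0.06 0 0 0; 1 0.16 0 -0.01 0 0 0; 1 0.14 0 -0.01 0 0 0; 1 0.12 0 -0.01 0 0 0; 1 0.1 0 -0.01 0 0 0; 1 0.08 0 -0.01 0 0 0; 1 0.08 0 -0.01 0 0 0'; python3 -m inch '1 -0.01 0 0 0 0 0; 1 -0.02 0 0 0 0 0; 1 -0.03 0 0 0 0 0; 1 -0.03 0 0 0 0 0'
```

```text
t: 5.55
eef_pos: [0.4719, 0.1819, 0.0705]
ee_rot: [-3.141, -0.001, -0.006]
force: [-0.1, -0.1, 0.1]
width: 0.0006
t: 5.95
eef_pos: [0.4632, 0.1816, 0.0698]
ee_rot: [3.142, 0.0, -0.006]
force: [0.3, 0.0, -0.2]
width: 0.0004
```

Run:
```python
from h import *
from station import arm
f=arm.grab_frame("scene");np.savez("scene2.npz",**f)
cv2.imwrite("pics/sc2.png",cv2.resize(f["img"][150:300,220:420,::-1],None,fx=4,fy=4,interpolation=cv2.INTER_CUBIC))
g=arm.grab_frame("side");np.savez("side2.npz",**g)
cv2.imwrite("pics/s2.png",cv2.resize(g["img"][160:290,220:400,::-1],None,fx=4,fy=4,interpolation=cv2.INTER_CUBIC))
for x in(f,g):
    for c,s,m in blobs(x,*BLUE,5)[1]: print(c.round(1),s[4],depthpt(x,*c.round()).round(3))
f=arm.grab_frame("wrist");cv2.imwrite("pics/w3.png",f["img"][:,:,::-1])
```

```text
[325.8 226.8] 415 [0.66  0.073 0.244]
[276.4 231.9] 17 [ 0.553 -0.021  0.092]
[414.6  76.1] 1031 [ 0.376 -1.356 -0.191]
[266.1 166.4] 446 [0.658 0.102 0.241]
[298.4 167.6] 27 [ 0.667 -0.147  0.041]
[302.5 162.2] 10 [0.338 0.773 0.819]
```

View pics/s2.png

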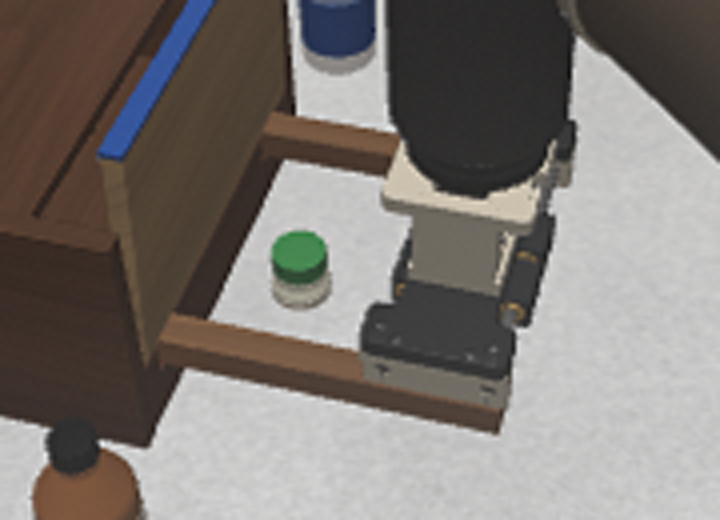

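View pics/w3.png

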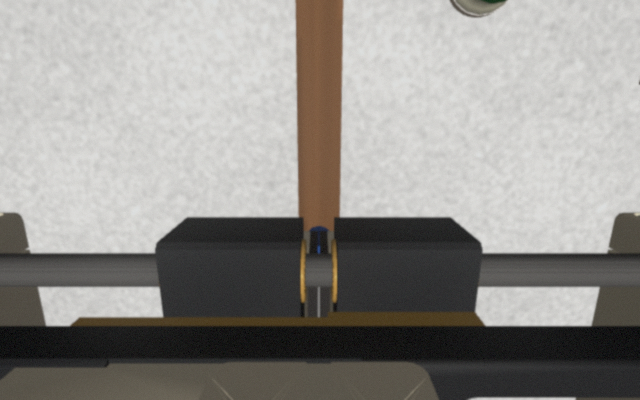

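```bash
python3 -m inch '1 0 0 -0.1 0 0 0; 1 0 0 -0.2 0 0 0; 1 0 0 -0.3 0 0 0; 1 0.06 0 -0.3 0 0 0; 1 0.06 0 -0.3 0 0 0'
python3 - <<'E'
from h import *
from station import arm
f=arm.grab_frame("scene");np.savez("scene3.npz",**f)
g=arm.grab_frame("side");np.savez("side3.npz",**g)
cv2.imwrite("pics/s3.png",cv2.resize(g["img"][160:290,220:400,::-1],None,fx=4,fy=4,interpolation=cv2.INTER_CUBIC))
f=arm.grab_frame("wrist");cv2.imwrite("pics/w4.png",f["img"][:,:,::-1])
E
```

```text
t: 6.6
eef_pos: [0.4833, 0.1823, 0.1608]
ee_rot: [-3.14, -0.002, -0.006]
force: [-0.5, 0.3, -1.4]
width: 0.0003
```

View pics/s3.png

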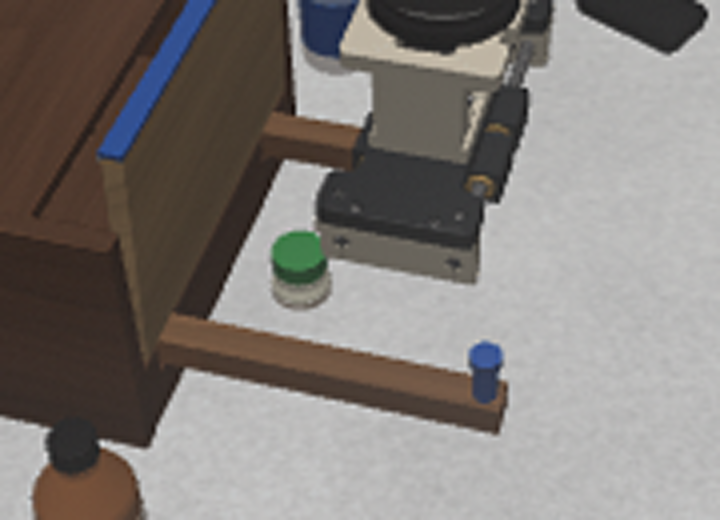

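View pics/w4.png

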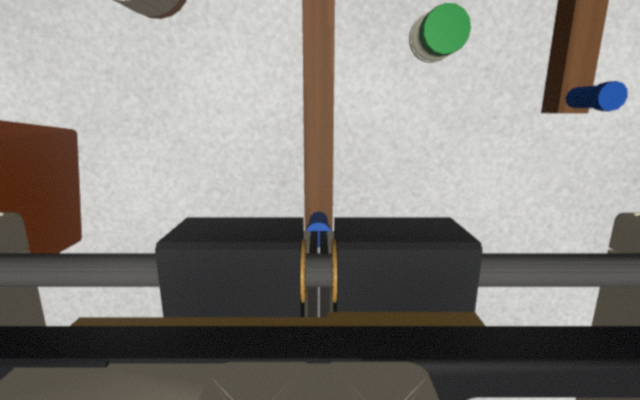

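Run:
```python
from h import *
f=load("side3.npz")
for x,nm in((f,"side"),(load("scene3.npz"),"scene")):
    for c,s,m in blobs(x,*BLUE,5)[1]: print(nm,c.round(1),s[4],depthpt(x,*c.round()).round(3))
print(onz(f,220+485/4,160+353/4,.094), onz(load("side0.npz"),296.1,239.4,.094))
```

```text
side [266.  166.5] 450 [0.659 0.101 0.241]
side [301.6 166.1] 64 [ 0.652 -0.142  0.056]
side [340.9 248.6] 37 [0.455 0.184 0.094]
scene [313.6 171.1] 17 [0.455 0.181 0.095]
scene [325.8 226.8] 416 [0.659 0.073 0.241]
scene [276.4 231.9] 17 [ 0.554 -0.021  0.093]
[0.45492787 0.18149653 0.094     ] [0.56690336 0.18171759 0.094     ]
```

```bash
python3 -m inch '1 0.05 0 0.1 0 0 0; 1 0.05 0 0.2 0 0 0; 1 0.05 0 0.29 0 0 0; 1 0.05 0 0.29 0 0 0; 1 0.02 0 0.29 0 0 0; 1 -0.01 0 0.29 0 0 0; 1 -0.02 0 0.29 0 0 0';  python3 -m inch '1 -0.01 0 0 0 0 0; 1 -0.02 0 0 0 0 0';python3 -m inch '1 -0.01 0 0 0 0 0; 1 -0.02 0 0 0 0 0'; python3 -m inch '1 -0.01 0 0 0 0 0; 1 -0.02 0 0 0 0 0'
python3 - <<'E'
from h import *
from station import arm
g=arm.grab_frame("side");np.savez("side4.npz",**g)
cv2.imwrite("pics/s4.png",cv2.resize(g["img"][160:290,220:400,::-1],None,fx=4,fy=4,interpolation=cv2.INTER_CUBIC))
E
```

```text
t: 7.45
eef_pos: [0.4749, 0.182, 0.0742]
ee_rot: [-3.14, -0.001, -0.006]
force: [-0.7, -0.4, -0.5]
width: 0.0005
t: 7.65
eef_pos: [0.4696, 0.1821, 0.0737]
ee_rot: [-3.14, -0.001, -0.006]
force: [0.6, 0.2, -1.1]
width: 0.0006
t: 7.85
eef_pos: [0.4634, 0.1818, 0.0729]
ee_rot: [-3.141, -0.0, -0.006]
force: [0.4, -0.5, -0.1]
width: 0.0003
t: 8.05
eef_pos: [0.4573, 0.1817, 0.0727]
ee_rot: [3.141, 0.0, -0.006]
force: [-0.4, 0.2, -0.3]
width: 0.0005
```

View pics/s4.png

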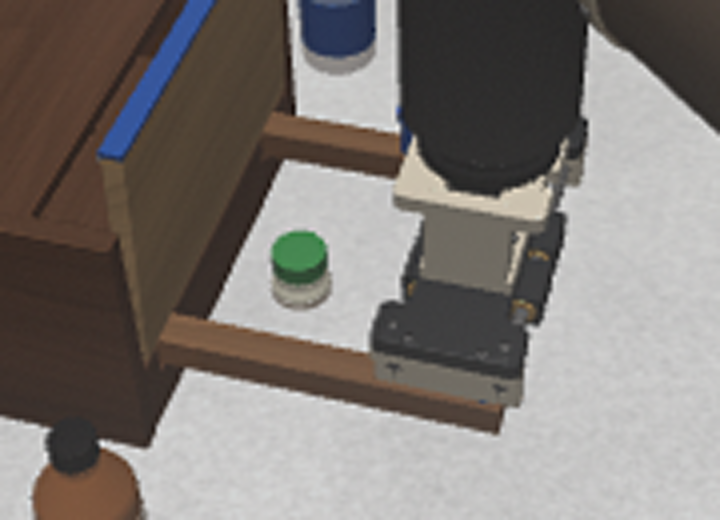

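Run:
```python
from h import *
f=load("side4.npz")
# gripper points
P=[];
for v in range(200,268):
    for u in range(305,360):
        p=depthpt(f,u,v)
        if p[2]>.066 and p[2]<.3: P.append([u,v,*p])
P=np.array(P)
for v in range(200,268,3):
    q=P[P[:,1]==v]
    if len(q): print(v,[ (int(a[0]),a[2:].round(3).tolist()) for a in (q[0],q[len(q)//2],q[-1])])
```

```text
200 [(321, [0.495, 0.209, 0.267]), (340, [0.452, 0.228, 0.294]), (359, [0.42, 0.191, 0.267])]
203 [(320, [0.495, 0.218, 0.267]), (340, [0.454, 0.216, 0.275]), (359, [0.419, 0.198, 0.266])]
206 [(318, [0.497, 0.226, 0.266]), (338, [0.457, 0.221, 0.27]), (359, [0.429, 0.121, 0.182])]
209 [(318, [0.495, 0.231, 0.262]), (339, [0.454, 0.225, 0.266]), (359, [0.427, 0.13, 0.182])]
212 [(320, [0.49, 0.234, 0.258]), (339, [0.452, 0.233, 0.266]), (358, [0.427, 0.141, 0.182])]
215 [(325, [0.496, 0.176, 0.19]), (342, [0.446, 0.233, 0.259]), (359, [0.422, 0.156, 0.19])]
218 [(325, [0.495, 0.179, 0.184]), (342, [0.445, 0.233, 0.25]), (359, [0.421, 0.166, 0.19])]
221 [(323, [0.495, 0.194, 0.189]), (341, [0.447, 0.232, 0.241]), (359, [0.419, 0.172, 0.187])]
224 [(322, [0.495, 0.203, 0.189]), (341, [0.447, 0.234, 0.233]), (359, [0.419, 0.168, 0.173])]
227 [(321, [0.495, 0.212, 0.189]), (340, [0.449, 0.232, 0.222]), (358, [0.419, 0.18, 0.176])]
230 [(320, [0.496, 0.217, 0.184]), (339, [0.451, 0.231, 0.212]), (357, [0.419, 0.193, 0.18])]
233 [(320, [0.496, 0.219, 0.177]), (338, [0.452, 0.237, 0.209]), 
[... 173 characters left out ...]
 0.255, 0.209]), (355, [0.419, 0.214, 0.173])]
242 [(313, [0.495, 0.275, 0.21]), (333, [0.456, 0.263, 0.208]), (351, [0.421, 0.253, 0.207])]
245 [(313, [0.494, 0.279, 0.206]), (332, [0.456, 0.272, 0.209]), (351, [0.419, 0.261, 0.208])]
248 [(312, [0.497, 0.276, 0.192]), (332, [0.455, 0.278, 0.207]), (351, [0.419, 0.262, 0.2])]
251 [(313, [0.497, 0.27, 0.176]), (332, [0.454, 0.279, 0.2]), (350, [0.419, 0.272, 0.202])]
254 [(314, [0.494, 0.273, 0.17]), (332, [0.456, 0.271, 0.18]), (350, [0.419, 0.269, 0.189])]
257 [(327, [0.467, 0.272, 0.167]), (339, [0.441, 0.271, 0.174]), (350, [0.419, 0.27, 0.18])]
260 [(341, [0.437, 0.272, 0.167]), (345, [0.428, 0.272, 0.171]), (349, [0.42, 0.272, 0.173])]
```

Run:
```python
from h import *
from station import arm
g=arm.grab_frame("wrist");np.savez("w5.npz",**g);st=arm.get_state();print(st["eef_pos"],st["width"])
for nm in("w1.npz","w5.npz"):
    f=load(nm);T=f["tool_from_camera"]
    v,u=np.mgrid[0:400,0:640];Z=f["range_z"]
    C=np.stack([(u-f["cx"])/f["fx"]*Z,-(v-f["cy"])/f["fy"]*Z,-Z],-1)
    P=C@T[:3,:3].T+T[:3,3]
    print(nm,f["fx"])
    for vv in range(215,400,15):
        print(vv,[(uu,P[vv,uu].round(3).tolist()) for uu in ((170,200,215,320,435) if nm=="w1.npz" else (200,290,310,319,330))])
    # project TCP / grasp
    Ti=np.linalg.inv(T)
    for z in(0,-.019,-.04,-.066):
        c=Ti@[0,0,z,1];print("tool z",z,f["cx"]+f["fx"]*c[0]/-c[2],f["cy"]+f["fy"]*-c[1]/-c[2])
```

```text
[0.45713496 0.1816397  0.07270975] 0.0003439037825441261
w1.npz 353.1451354428755
215 [(170, [-0.043, -0.156, 0.169]), (200, [-0.044, -0.125, 0.169]), (215, [-0.044, -0.109, 0.169]), (320, [-0.044, 0.001, 0.171]), (435, [-0.044, 0.122, 0.17])]
230 [(170, [-0.06, -0.158, 0.17]), (200, [-0.06, -0.127, 0.17]), (215, [-0.06, -0.111, 0.169]), (320, [-0.061, 0.001, 0.171]), (435, [-0.06, 0.123, 0.169])]
245 [(170, [-0.077, -0.16, 0.168]), (200, [0.01, -0.05, -0.048]), (215, [0.009, -0.045, -0.045]), (320, [-0.077, 0.001, 0.169]), (435, [0.009, 0.048, -0.046])]
260 [(170, [0.031, -0.036, -0.109]), (200, [0.031, -0.029, -0.108]), (215, [0.031, -0.026, -0.108]), (320, [0.031, -0.001, -0.108]), (435, [0.031, 0.026, -0.11])]
275 [(170, [0.028, -0.035, -0.111]), (200, [0.028, -0.029, -0.11]), (215, [0.028, -0.025, -0.111]), (320, [0.028, -0.001, -0.11]), (435, [0.028, 0.026, -0.11])]
290 [(170, [0.009, -0.049, -0.083]), (200, [-0.0, -0.045, -0.067]), (215, [-0.01, -0.045, -0.049]), (320, [-0.131, 0.001, 0.169]), (435, [-0.001, 0.043, -0.065])]
305 [(170, [0.004, -0.049, -0.084]), (200, [-0.006, 
[... 2925 characters left out ...]
, 0.001, -0.133])]
365 [(200, [0.023, -0.021, -0.134]), (290, [0.026, -0.006, -0.137]), (310, [0.025, -0.003, -0.136]), (319, [0.025, -0.001, -0.136]), (330, [0.025, 0.001, -0.136])]
380 [(200, [0.024, -0.02, -0.138]), (290, [0.025, -0.006, -0.14]), (310, [0.025, -0.003, -0.14]), (319, [0.025, -0.001, -0.139]), (330, [0.025, 0.001, -0.14])]
395 [(200, [0.024, -0.019, -0.141]), (290, [0.025, -0.005, -0.143]), (310, [0.025, -0.002, -0.142]), (319, [0.025, -0.001, -0.142]), (330, [0.025, 0.0, -0.143])]
tool z 0 320.4812050545381 229.6086711197631
tool z -0.019 320.72999221963283 242.3005043084141
tool z -0.04 321.0729538665549 259.7966320173441
tool z -0.066 321.6445513666371 288.95657730363354
```

The depth data settles it. The real fingertips end about 28 mm short of the reported TCP: the body bottom is at z 0.167 for a TCP z of 0.073, and the knob top lies below the fingertips. So the fingers closed above the knob and dragged it by friction. From here I'll go 28 mm deeper.

```bash
python3 -m inch '1 0 0 -0.04 0 0 0; 1 0.1 0 -0.04 0 0 0; 1 0.1 0 0 0 0 0; 1 0.1 0 0.06 0 0 0; 1 0.1 0 0.11 0 0 0; 1 0.1 0 0.11 0 0 0; 1 0.08 0 0.11 0 0 0; 1 0.06 0 0.11 0 0 0';python3 -m inch '1 -0.01 0 0 0 0 0; 1 -0.02 0 0 0 0 0;1 -0.025 0 0 0 0 0'
python3 - <<'E'
from h import *
from station import arm
g=arm.grab_frame("side");np.savez("side5.npz",**g)
cv2.imwrite("pics/s5.png",cv2.resize(g["img"][160:290,220:400,::-1],None,fx=4,fy=4,interpolation=cv2.INTER_CUBIC))
E
```

```text
t: 8.95
eef_pos: [0.4755, 0.1819, 0.0405]
ee_rot: [-3.141, -0.001, -0.006]
force: [-0.6, 0.3, 0.5]
width: 0.0004
t: 9.25
eef_pos: [0.4731, 0.1825, 0.0412]
ee_rot: [-3.14, -0.009, -0.003]
force: [34.9, -13.7, -23.5]
width: 0.0004
```

View pics/s5.png

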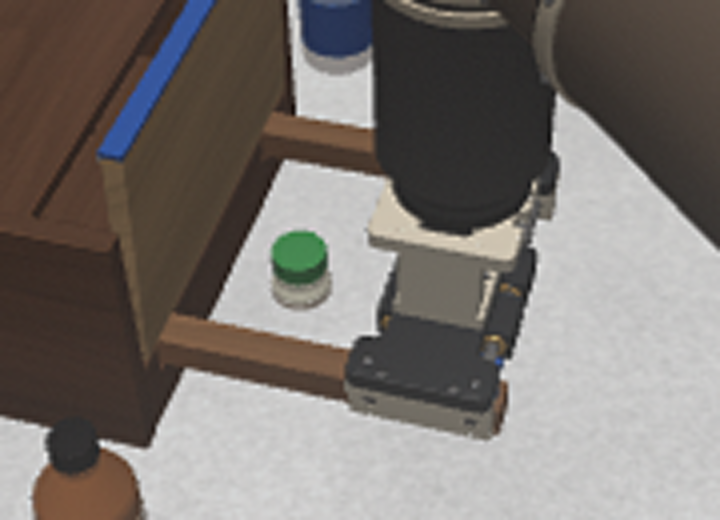

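Contact came at knob position 0.455 and the force rose to 35 N against a 3 N drag, so the left support is on its stop. I'll back off and raise, then check the flap face and hinge position.

```bash
python3 -m inch '0.5 0.05 0 0 0 0 0; 0.3 0.07 0 0 0 0 0; 0 0.07 0 -0.12 0 0 0; 0 0.07 0 -0.24 0 0 0; 0 0.07 0 -0.36 0 0 0; 0 0.07 0 -0.36 0 0 0'
python3 - <<'E'
from h import *
from station import arm
g=arm.grab_frame("side");np.savez("side6.npz",**g);f=arm.grab_frame("scene")
for x in(f,g):
    for c,s,m in blobs(x,*BLUE,5)[1]: print(c.round(1),s[4],depthpt(x,*c.round()).round(3))
f0=load("side0.npz")
for (u,v) in ((258,200),(262,220),(265,235),(258,235),(275,190),(280,170),(270,200),(268,225)):
    print(u,v,depthpt(f0,u,v).round(3))
# roof front edge / bar
plan(arm.get_state(),[.554,-.02,.13],[np.pi,0,-.006])
E
```

```text
t: 9.9
eef_pos: [0.4914, 0.1834, 0.1534]
ee_rot: [-3.136, -0.008, -0.005]
force: [0.2, 0.2, -0.2]
width: 0.0431
[325.9 226.7] 414 [0.659 0.074 0.24 ]
[276.4 231.9] 17 [ 0.555 -0.022  0.097]
[266.1 166.4] 449 [0.658 0.101 0.241]
[299.9 165.7] 59 [ 0.66  -0.146  0.05 ]
[341.3 248.5] 36 [0.455 0.184 0.098]
258 200 [0.655 0.175 0.199]
262 220 [0.656 0.169 0.126]
265 235 [0.662 0.156 0.055]
258 235 [0.657 0.2   0.105]
275 190 [0.656 0.073 0.141]
280 170 [0.655 0.029 0.173]
270 200 [0.656 0.11  0.14 ]
268 225 [0.659 0.136 0.073]
now [0.489  0.1821 0.149 ] [-3.139e+00 -2.000e-03 -6.000e-03] w 0.0508 F [-0.4  0.2  0.1] t 10.0
shift [0.221 0.672 0.062] turn [-0.002 -0.002 -0.   ] rows>= 4.3
```

```bash
python3 -m inch '0 0.05 0.14 0 0 0 0; 0 0.1 0.28 0 0 0 0; 0 0.14 0.42 0 0 0 0; 0 0.18 0.56 0 0 0 0; 0 0.221 0.672 0 0 0 0; 0 0.221 0.672 0.1 0 0 0; 0 0.221 0.672 0.2 0 0 0; 0 0.221 0.672 0.3 0 0 0; 0 0.221 0.672 0.367 0 0 0; 0.5 0.221 0.672 0.367 0 0 0; 1 0.221 0.672 0.367 0 0 0; 1 0.221 0.672 0.367 0 0 0'; python3 -m inch '1 0 0 0 0 0 0; 1 0 0 0 0 0 0; 1 0 0 0 0 0 0; 1 0 0 0 0 0 0; 1 0 0 0 0 0 0; 1 0 0 0 0 0 0; 1 0 0 0 0 0 0; 1 0 0 0 0 0 0; 1 0 0 0 0 0 0' 50
python3 - <<'E'
from h import *
from station import arm
plan(arm.get_state(),[.455,-.019,.038],[np.pi,0,-.006])
E
```

```text
t: 11.2
eef_pos: [0.5547, -0.0202, 0.0386]
ee_rot: [-3.141, -0.001, -0.006]
force: [-0.2, 0.8, 0.2]
width: 0.0692
t: 12.1
eef_pos: [0.5545, -0.0192, 0.0377]
ee_rot: [-3.14, -0.001, -0.006]
force: [-1.9, 6.7, 0.8]
width: 0.017
now [ 0.5545 -0.0192  0.0377] [-3.14e+00 -1.00e-03 -6.00e-03] w 0.017 F [-1.9  6.7  0.8] t 12.1
shift [-0.332  0.001 -0.001] turn [-0.001 -0.001 -0.   ] rows>= 2.0
```

Gripped at 17 mm. Now pulling about 100 mm.

```bash
python3 -m inch '1 -0.03 0 0 0 0 0; 1 -0.08 0 0 0 0 0; 1 -0.14 0 0 0 0 0; 1 -0.2 0 0 0 0 0; 1 -0.26 0 0 0 0 0; 1 -0.3 0 0 0 0 0; 1 -0.32 0 0 0 0 0; 1 -0.33 0 0 0 0 0; 1 -0.335 0 0 0 0 0; 1 -0.335 0 0 0 0 0'
```

```text
t: 13.1
eef_pos: [0.4543, -0.0185, 0.0377]
ee_rot: [-3.14, -0.002, -0.006]
force: [1.3, 8.3, -3.2]
width: 0.0168
```

```bash
python3 -m inch '1 -0.008 0 0 0 0 0; 1 -0.015 0 0 0 0 0; 1 -0.015 0 0 0 0 0'; python3 -m inch '0.8 0 0 0 0 0 0; 0.5 0 0 0 0 0 0; 0.5 0 0 0 0 0 0; 0.4 0 0 -0.1 0 0 0; 0.4 0 0 -0.2 0 0 0; 0.4 0 0 -0.3 0 0 0; 0.4 0 0 -0.4 0 0 0; 0.4 0 0 -0.4 0 0 0';python3 - <<'E'
from h import *
from station import arm
g=arm.grab_frame("side");np.savez("side7.npz",**g);f=arm.grab_frame("scene")
for x in(f,g):
    for c,s,m in blobs(x,*BLUE,5)[1]: print(c.round(1),s[4],depthpt(x,*c.round()).round(3))
plan(arm.get_state(),[.54,.08,.3],[np.pi,0,-.006])
E
```

```text
t: 13.4
eef_pos: [0.4539, -0.0183, 0.0378]
ee_rot: [-3.139, -0.008, -0.005]
force: [19.2, -1.7, -23.1]
width: 0.0169
t: 14.2
eef_pos: [0.4511, -0.0194, 0.1617]
ee_rot: [-3.14, -0.007, -0.006]
force: [0.2, 0.0, 0.3]
width: 0.0522
[313.6 171.2] 13 [0.454 0.182 0.092]
[325.8 226.8] 415 [0.659 0.073 0.241]
[258.5 205. ] 16 [ 0.452 -0.02   0.092]
[445.1  83.3] 165 [ 0.212 -1.314 -0.193]
[266.1 166.4] 446 [0.658 0.102 0.242]
[357.6 193.4] 23 [ 0.453 -0.019  0.094]
[341.3 248.4] 35 [0.456 0.182 0.095]
now [ 0.4489 -0.0198  0.1581] [-3.141e+00 -1.000e-03 -7.000e-03] w 0.0524 F [-0.6  0.5 -1.1] t 14.3
shift [ 0.302 -0.335 -0.472] turn [-0.001 -0.001 -0.   ] rows>= 3.9
```

```bash
python3 -m inch '1 0 -0.03 -0.14 0 0 0; 1 0.04 -0.09 -0.26 0 0 0; 1 0.12 -0.18 -0.36 0 0 0; 1 0.22 -0.26 -0.38 0 0 0; 1 0.34 -0.31 -0.38 0 0 0; 1 0.48 -0.33 -0.38 0 0 0; 1 0.62 -0.335 -0.38 0 0 0; 1 0.74 -0.335 -0.38 0 0 0; 1 0.805 -0.335 -0.38 0 0 0; 1 0.805 -0.335 -0.38 0 0 0; 1 0.805 -0.335 -0.38 0 0 0'
python3 - <<'E'
from h import *
from station import arm
plan(arm.get_state(),[.69,.08,.182],[np.pi,0,-.006])
f=arm.grab_frame("wrist");cv2.imwrite("pics/w6.png",f["img"][:,:,::-1])
E
```

```text
t: 15.4
eef_pos: [0.6906, 0.079, 0.2692]
ee_rot: [3.141, 0.004, -0.007]
force: [-0.3, -1.0, -0.4]
width: 0.0004
now [0.6906 0.079  0.2692] [ 3.141  0.004 -0.007] w 0.0004 F [-0.3 -1.  -0.4] t 15.4
shift [-0.001 -0.004  0.291] turn [ 0.001  0.004 -0.001] rows>= 1.7
```

View pics/w6.png

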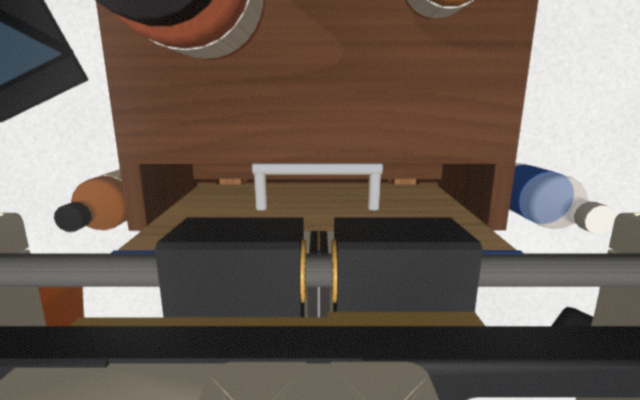

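```bash
python3 -m inch '1 0 0 0.1 0 0 0; 1 0 0 0.2 0 0 0; 1 0 0 0.272 0 0 0; 1 0 0 0.272 0 0 0'; python3 -m inch '1 -0.03 0 0 0 0 0; 1 -0.06 0 0 0 0 0; 1 -0.09 0 0 0 0 0; 1 -0.13 0 0.004 0 0 0; 1 -0.165 0 0.01 0 0 0; 1 -0.2 0 0.017 0 0 0; 1 -0.232 0 0.025 0 0 0; 1 -0.26 0 0.036 0 0 0; 1 -0.285 0 0.047 0 0 0; 1 -0.304 0 0.054 0 0 0; 1 -0.32 0 0.062 0 0 0; 1 -0.33 0 0.066 0 0 0'
python3 - <<'E'
from h import *
from station import arm
g=arm.grab_frame("side");np.savez("side8.npz",**g)
cv2.imwrite("pics/s8.png",cv2.resize(g["img"][80:290,200:400,::-1],None,fx=3.5,fy=2.8,interpolation=cv2.INTER_CUBIC))
P=[]
for u in range(230,300,6):
    for v in range(150,240,6):
        p=depthpt(g,u,v); P.append((u,v,p.round(3).tolist()))
m,B=blobs(g,*BLUE,20)
for c,s,mm in B: print(c.round(1),s[4],depthpt(g,*c.round()).round(3))
print(arm.get_state()["force"])
E
```

```text
t: 15.85
eef_pos: [0.6882, 0.0789, 0.1869]
ee_rot: [3.14, 0.006, -0.006]
force: [-0.1, 0.2, 0.4]
width: 0.0006
t: 17.05
eef_pos: [0.5916, 0.0798, 0.1697]
ee_rot: [3.141, 0.001, -0.006]
force: [0.6, 0.4, -0.4]
width: 0.0006
[420.1  77.1] 1257 [ 0.348 -1.344 -0.188]
[304.8 181.6] 420 [0.563 0.102 0.211]
[357.6 193.4] 23 [ 0.453 -0.018  0.095]
[341.2 248.4] 35 [0.456 0.182 0.095]
[-0.13801044 -0.89697258  0.36218312]
```

View pics/s8.png

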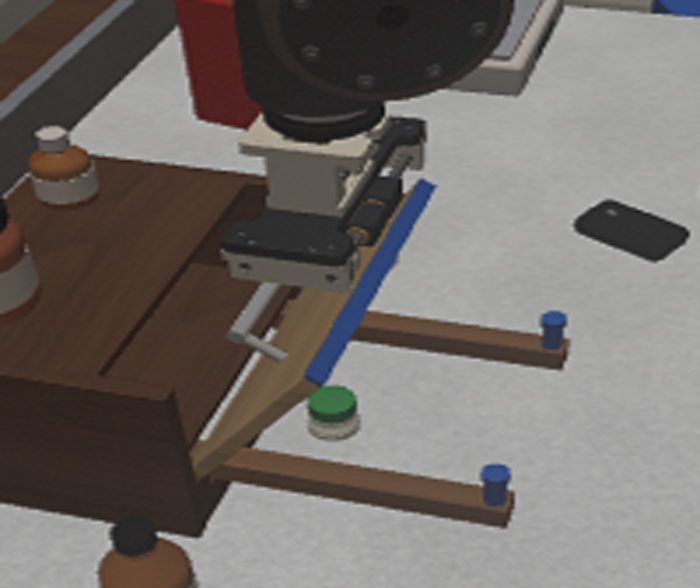

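Pushed to about 0.60 rad. I'll push slightly more, to about 0.66, then back off.

```bash
python3 -m inch '1 -0.012 0 0.006 0 0 0; 1 -0.025 0 0.012 0 0 0; 1 -0.035 0 0.018 0 0 0; 1 -0.035 0 0.018 0 0 0'; python3 -m inch '1 0.03 0 -0.02 0 0 0; 1 0.08 0 -0.1 0 0 0; 1 0.08 0 -0.22 0 0 0; 1 0.08 0 -0.35 0 0 0; 1 0.08 0 -0.42 0 0 0; 1 0.08 0 -0.42 0 0 0; 1 0.08 0 -0.42 0 0 0;1 0.08 0 -0.42 0 0 0'
python3 - <<'E'
from h import *
from station import arm
print(arm.get_state()["eef_pos"],arm.get_state()["force"])
for n in("side","scene"):
    g=arm.grab_frame(n);np.savez(n+"9.npz",**g)
    cv2.imwrite(f"pics/{n}9.png",g["img"][:,:,::-1])
    for c,s,mm in blobs(g,*BLUE,100)[1]:
        ys,xs=np.nonzero(mm);P=np.array([depthpt(g,x,y) for x,y in zip(xs,ys)])
        print(n,c.round(1),s[4],np.median(P,0).round(4))
cv2.imwrite("pics/s9.png",cv2.resize(load("side9.npz")["img"][100:260,210:370,::-1],None,fx=3.7,fy=3.7,interpolation=cv2.INTER_CUBIC))
E
```

```text
t: 17.5
eef_pos: [0.5809, 0.0798, 0.1645]
ee_rot: [3.141, 0.001, -0.006]
force: [0.6, 1.0, -0.9]
width: 0.0007
t: 18.3
eef_pos: [0.6054, 0.0796, 0.2898]
ee_rot: [3.141, 0.002, -0.006]
force: [-0.2, 0.4, -0.8]
width: 0.0007
[0.60539783 0.07957666 0.2897865 ] [-0.2034577   0.368484   -0.80763872]
side [420.1  77.2] 1256 [ 0.3466 -1.3436 -0.1897]
side [309.6 185. ] 395 [0.552  0.1067 0.2052]
```

View pics/s9.png

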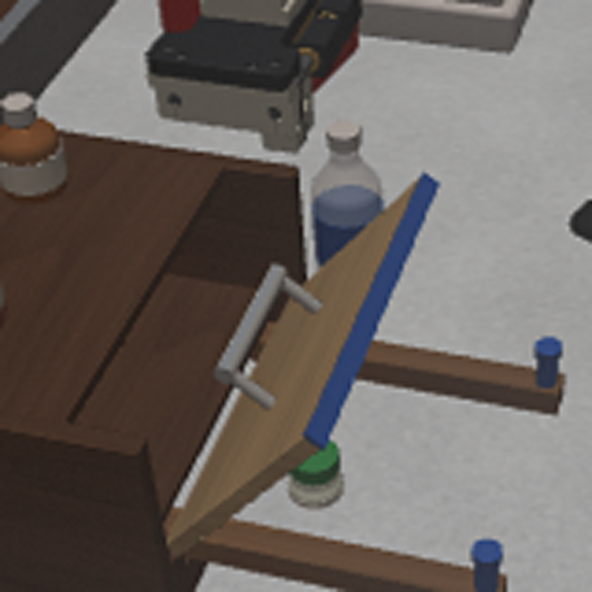

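View pics/scene9.png

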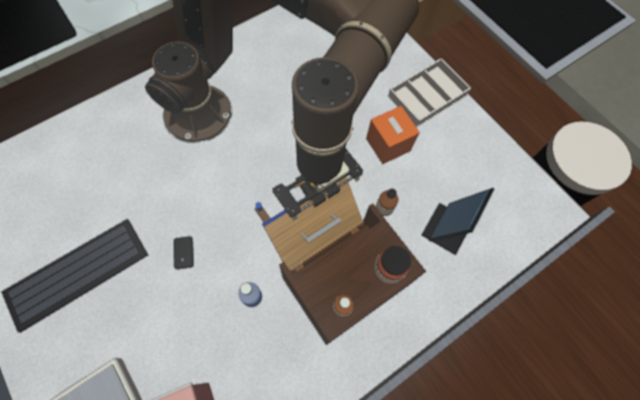

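The flap holds itself at about 0.67 rad. The bar shows at about (278,187) in the side view and (322,229) in the scene view. I'll measure it from both.

Run:
```python
from h import *
f=load("side9.npz");g=load("scene9.npz")
for x,nm,(u0,u1,v0,v1) in((f,"side",(262,292,165,206)),(g,"scene",(296,346,212,246))):
    hsv=cv2.cvtColor(x["img"],cv2.COLOR_RGB2HSV)
    m=cv2.inRange(hsv,(0,0,70),(180,70,255)); k=np.zeros_like(m);k[v0:v1,u0:u1]=m[v0:v1,u0:u1]
    P=np.array([depthpt(x,u,v) for v,u in zip(*np.nonzero(k))]);
    Q=P[(P[:,2]>.15)&(P[:,2]<.18)&(abs(P[:,0]-.645)<.03)]
    print(nm,len(P),len(Q),np.median(Q,0).round(4),Q.min(0).round(3),Q.max(0).round(3))
    l=cv2.fitLine(Q[:,:2].astype(np.float32),cv2.DIST_HUBER,0,.01,.01).ravel();print(l)
print(two(f,(278.2,186.8),g,(322,229)))
from station import arm
# bar grasp: phi=.2 tilt, yaw -pi/2
phi=.2
z=np.array([-np.sin(phi),0,-np.cos(phi)]);y=np.array([-np.cos(phi),0,np.sin(phi)])
for s in(1,-1):
    yy=y*s;xx=np.cross(yy,z);M=Rn.from_matrix(np.c_[xx,yy,z]);print(s,M.as_euler('xyz').round(3),"x",xx)
```

```text
side 258 229 [0.6394 0.0916 0.1672] [0.62  0.027 0.151] [0.65  0.139 0.174]
[0.00989035 0.99995106 0.63921815 0.0890853 ]
scene 289 238 [0.6412 0.0772 0.168 ] [0.616 0.024 0.15 ] [0.648 0.135 0.174]
[0.03938629 0.99922407 0.6416865  0.08112472]
(array([0.64016237, 0.08014732, 0.16219102]), np.float64(0.004536853040109787))
1 [ 2.942  0.    -1.571] x [-0. -1.  0.]
-1 [-2.942  0.     1.571] x [0. 1. 0.]
```

Run:
```python
from h import *
from station import arm
g=arm.grab_frame("wrist");np.savez("w9.npz",**g)
for nm in("w1.npz","w9.npz"):
    f=load(nm);T=f["tool_from_camera"];v,u=np.mgrid[0:400,0:640];Z=f["range_z"]
    C=np.stack([(u-f["cx"])/f["fx"]*Z,-(v-f["cy"])/f["fy"]*Z,-Z],-1);P=(C@T[:3,:3].T+T[:3,3])
    m=(P[...,2]<.03)&(P[...,2]>-.09)&(abs(P[...,0])<.03)&(abs(P[...,1])<.08)
    if nm=="w9.npz": m&=(abs(P[...,1])<.012)
    q=P[m]; print(nm,m.sum(),"max z",np.sort(q[:,2])[-10:].round(3))
    for a in np.arange(-.09,.0,.01):
        s=q[(q[:,2]>=a)&(q[:,2]<a+.01)]
        if len(s):print(round(a,2),len(s),s.min(0).round(3),s.max(0).round(3))
```

```text
w1.npz 5636 max z [-0.027 -0.027 -0.027 -0.027 -0.027 -0.027 -0.026 -0.026 -0.026 -0.026]
-0.09 1101 [-0.005 -0.052 -0.09 ] [ 0.014  0.05  -0.08 ]
-0.08 1566 [-0.011 -0.05  -0.08 ] [ 0.008  0.047 -0.07 ]
-0.07 489 [-0.01  -0.046 -0.07 ] [ 0.003  0.043 -0.06 ]
-0.06 684 [-0.01  -0.062 -0.06 ] [ 0.011  0.06  -0.05 ]
-0.05 948 [-0.011 -0.061 -0.05 ] [ 0.011  0.059 -0.04 ]
-0.04 736 [-0.001 -0.061 -0.04 ] [ 0.011  0.059 -0.03 ]
-0.03 112 [-0.002 -0.049 -0.03 ] [ 0.009  0.047 -0.026]
w9.npz 1247 max z [-0.028 -0.028 -0.028 -0.028 -0.028 -0.028 -0.028 -0.027 -0.027 -0.027]
-0.09 36 [ 0.001 -0.005 -0.086] [ 0.007  0.003 -0.083]
-0.08 662 [-0.008 -0.005 -0.078] [ 0.005  0.003 -0.071]
-0.06 72 [ 0.009 -0.005 -0.054] [ 0.01   0.003 -0.05 ]
-0.05 246 [ 0.005 -0.007 -0.05 ] [ 0.011  0.005 -0.04 ]
-0.04 201 [ 0.009 -0.008 -0.04 ] [ 0.011  0.006 -0.03 ]
-0.03 30 [ 0.008 -0.005 -0.03 ] [ 0.01   0.002 -0.027]
```

The fingertips are confirmed 27.5 mm short of the TCP, whether open or shut. Next I'll turn the gripper for the bar and half-open it.

```bash
python3 -m inch '1 0.05 0 0.05 0 0 0.14; 0.9 0.1 0 0.1 0 0 0.28; 0.8 0.16 0 0.17 0 0 0.42; 0.7 0.16 0 0.17 0 0 0.56; 0.61 0.16 0 0.17 0 0 0.7; 0.61 0.16 0 0.17 0 0 0.84; 0.61 0.16 0 0.17 0 0 0.96; 0.61 0.16 0 0.17 0 0 0.96'
python3 - <<'E'
from h import *
from station import arm
plan(arm.get_state(),[.653,.08,.235],[2.992,0,-1.579])
E
```

```text
t: 19.25
eef_pos: [0.6535, 0.0793, 0.2391]
ee_rot: [3.14, 0.0, -1.013]
force: [-0.3, -0.2, -0.2]
width: 0.0339
now [0.6535 0.0793 0.2391] [ 3.14   0.    -1.013] w 0.0339 F [-0.3 -0.2 -0.2] t 19.25
shift [-0.003  0.     0.014] turn [-0.138 -0.041  0.539] rows>= 3.9
```

```bash
python3 -m inch '0.61 0 0 0.01 -0.03 -0.01 0.13; 0.61 0 0 0.01 -0.07 -0.02 0.26; 0.61 0 0 0.01 -0.1 -0.03 0.39; 0.61 0 0 0.01 -0.138 -0.041 0.5; 0.61 0 0 0.01 -0.138 -0.041 0.539; 0.61 0 0 0.01 -0.138 -0.041 0.539; 0.61 0 0 0.01 -0.138 -0.041 0.539'
python3 - <<'E'
from h import *
from station import arm
st=arm.get_state()
plan(st,[.636,.08,.1234],[2.992,0,-1.579]);print(st["q"].round(2))
f=arm.grab_frame("wrist");cv2.imwrite("pics/w10.png",f["img"][:,:,::-1])
E
```

```text
t: 19.95
eef_pos: [0.6536, 0.0793, 0.2366]
ee_rot: [2.993, 0.001, -1.573]
force: [-0.0, 0.4, 0.8]
width: 0.0343
now [0.6536 0.0793 0.2366] [ 2.993e+00  1.000e-03 -1.573e+00] w 0.0343 F [-0.   0.4  0.8] t 19.95
shift [-0.002  0.002  0.382] turn [-0.     0.     0.005] rows>= 2.3
[ 0.38  0.41  0.19 -0.06 -1.49 -0.37]
```

View pics/w10.png

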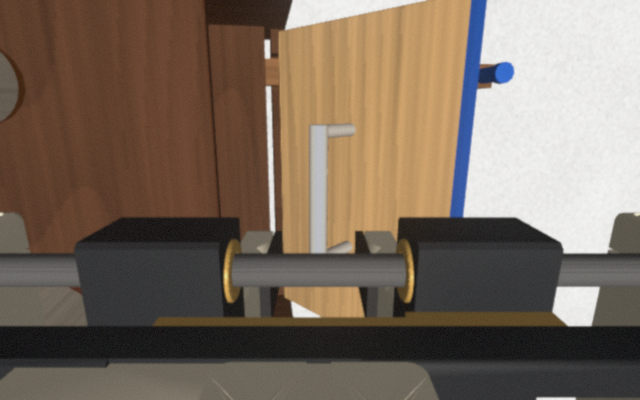

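The bar (columns 310–328) lies midway between the fingers (277–358). Descending.

```bash
python3 -m inch '0.61 0 0 0.08 0 0 0; 0.61 0 0 0.16 0 0 0; 0.61 0 0 0.24 0 0 0; 0.61 0 0 0.29 0 0 0; 0.61 0 0 0.29 0 0 0'; python3 -m inch '0.61 0 0 0.03 0 0 0; 0.61 0 0 0.06 0 0 0; 0.61 0 0 0.09 0 0 0; 0.61 0 0 0.09 0 0 0'
python3 - <<'E'
from h import *
from station import arm
g=arm.grab_frame("side");np.savez("side10.npz",**g)
cv2.imwrite("pics/s10.png",cv2.resize(g["img"][100:260,210:370,::-1],None,fx=3.7,fy=3.7,interpolation=cv2.INTER_CUBIC))
for c,s,mm in blobs(g,*BLUE,100)[1]: 
        ys,xs=np.nonzero(mm);P=np.array([depthpt(g,x,y) for x,y in zip(xs,ys)])
        print(c.round(1),s[4],np.median(P,0).round(4))
E
```

```text
t: 20.5
eef_pos: [0.639, 0.0794, 0.1488]
ee_rot: [2.989, 0.0, -1.575]
force: [-0.0, -0.3, 0.5]
width: 0.0339
t: 20.9
eef_pos: [0.6358, 0.0795, 0.1228]
ee_rot: [2.991, 0.001, -1.577]
force: [-0.2, -0.9, -0.4]
width: 0.034
[420.   77.1] 1253 [ 0.3477 -1.3426 -0.1898]
[309.6 185. ] 397 [0.552  0.1039 0.2053]
```

View pics/s10.png

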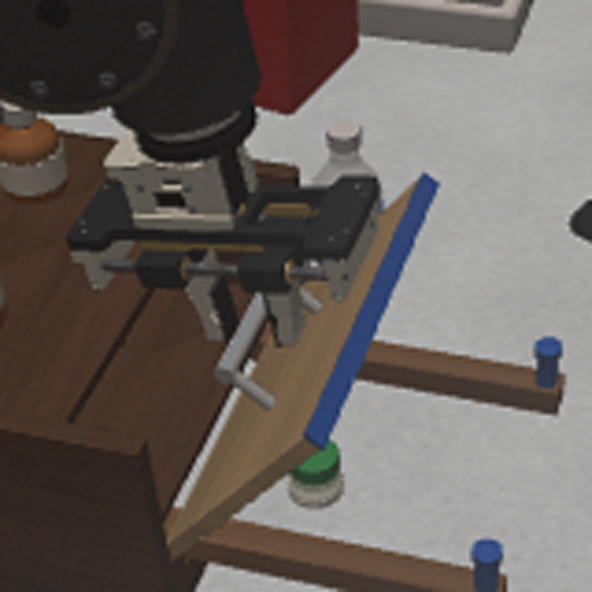

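```bash
python3 -m inch '0.8 0 0 0 0 0 0; 1 0 0 0 0 0 0; 1 0 0 0 0 0 0; 1 0 0 0 0 0 0; 1 0 0 0 0 0 0; 1 0 0 0 0 0 0' 35
python3 - <<'E'
from h import *
from station import arm
st=arm.get_state();print(st["force"],st["width"],st["eef_pos"],st["ee_rot"])
H=np.array([.659,.06])
R0=Rn.from_euler('xyz',st["ee_rot"])
z0=R0.as_matrix()[:,2]
# assumed theta0 from bar pos in jaws: bar = TCP - a*z
b=st["eef_pos"]-.0395*z0;print("bar",b)
v=np.array([b[0],b[2]])-H;print("radius",np.linalg.norm(v),"expected",np.hypot(.09,.052))
# theta: bar angle: rel = 90u+52n
th0=np.arctan2(-v[0],v[1])+np.arctan2(.052,.09);print("theta0",th0)
r=np.hypot(.09,.052)
H2=np.array([b[0],b[2]])-np.array([-np.sin(th0)*.09+np.cos(th0)*.052,np.cos(th0)*.09+np.sin(th0)*.052])
print("H2",H2)
for th in np.r_[np.arange(th0,1.57,.06),1.571,1.59]:
    phi=.15*(1.571-th)/(1.571-th0); dphi=phi-.15
    p=H2+np.array([-np.sin(th)*.09+np.cos(th)*.052,np.cos(th)*.09+np.sin(th)*.052])
    # tool tilt: turn about tool x by +/- 
    Rt=Rn.from_euler('y',dphi)*R0   # rotating world y by dphi: back dir (sin phi, cos phi)
    zt=Rt.as_matrix()[:,2]
    T=np.array([p[0],b[1],p[1]])+.0395*zt
    d=R0.inv().apply(T-st["eef_pos"])/.3; rv=(R0.inv()*Rt).as_rotvec()/np.deg2rad(60)
    print(round(th,3),T.round(3),"d",d.round(3),"r",rv.round(3))
E
```

```text
t: 21.55
eef_pos: [0.637, 0.0797, 0.1244]
ee_rot: [2.993, 0.001, -1.577]
force: [0.3, 0.3, 2.1]
width: 0.0129
[0.29126412 0.34065324 2.10748634] 0.012860395769852272 [0.63703508 0.07966616 0.12443234] [ 2.99344635e+00  9.98279925e-04 -1.57699658e+00]
bar [0.64286512 0.07959101 0.16349965]
radius 0.1047497568174536 expected 0.10394229168149026
theta0 0.6785676413640098
H2 [0.65887562 0.06079783]
0.679 [0.637 0.08  0.124] d [ 0. -0.  0.] r [0. 0. 0.]
0.739 [0.631 0.08  0.123] d [0.    0.018 0.007] r [ 0.01 -0.   -0.  ]
0.799 [0.626 0.08  0.122] d [0.    0.036 0.015] r [ 0.019 -0.    -0.   ]
0.859 [0.62 0.08 0.12] d [0.    0.054 0.024] r [ 0.029 -0.    -0.   ]
0.919 [0.615 0.08  0.117] d [0.    0.07  0.034] r [ 0.039 -0.    -0.   ]
0.979 [0.609 0.08  0.115] d [0.001 0.086 0.045] r [ 0.048 -0.    -0.   ]
1.039 [0.604 0.08  0.112] d [0.001 0.102 0.057] r [ 0.058 -0.    -0.   ]
1.099 [0.599 0.08  0.109] d [0.001 0.117 0.071] r [ 0.067 -0.    -0.   ]
1.159 [0.595 0.08  0.105] d [0.001 0.13  0.085] r [ 0.077 -0.    -0.   ]
1.219 [0.59  0.08  0.101] d [0.001 0.143 0.1  ] r [ 0.087 -0.001 -0.   ]
1.279 [0.586 0.08  0.097] d [0.001 0.155 0.115] r [ 0.096 -0.001 -0.   ]
1.339 [0.582 0.08  0.093] d [0.001 0.166 0.132] r [ 0.106 -0.001 -0.   ]
1.399 [0.578 0.08  0.088] d [0.001 0.177 0.149] r [ 0.116 -0.001 -0.   ]
1.459 [0.575 0.08  0.083] d [0.001 0.186 0.167] r [ 0.125 -0.001 -0.   ]
1.519 [0.571 0.08  0.078] d [0.002 0.193 0.186] r [ 0.135 -0.001 -0.   ]
1.571 [0.569 0.08  0.073] d [0.002 0.199 0.202] r [ 0.143 -0.001 -0.   ]
1.59 [0.568 0.08  0.072] d [0.002 0.201 0.208] r [ 0.146 -0.001 -0.   ]
```

```bash
python3 -m inch '1 0 0.009 0.003 0.005 0 0; 1 0 0.018 0.007 0.01 0 0; 1 0 0.027 0.011 0.015 0 0; 1 0 0.036 0.015 0.019 0 0; 1 0 0.045 0.019 0.024 0 0; 1 0 0.054 0.024 0.029 0 0; 1 0 0.062 0.029 0.034 0 0; 1 0 0.07 0.034 0.039 0 0; 1 0 0.078 0.039 0.043 0 0; 1 0 0.086 0.045 0.048 0 0; 1 0 0.086 0.045 0.048 0 0'
python3 - <<'E'
from h import *
from station import arm
g=arm.grab_frame("side");np.savez("side11.npz",**g)
cv2.imwrite("pics/s11.png",cv2.resize(g["img"][100:260,210:370,::-1],None,fx=3.7,fy=3.7,interpolation=cv2.INTER_CUBIC))
for c,s,mm in blobs(g,*BLUE,100)[1]: 
        ys,xs=np.nonzero(mm);P=np.array([depthpt(g,x,y) for x,y in zip(xs,ys)])
        print(c.round(1),s[4],np.median(P,0).round(4))
E
```

```text
t: 22.65
eef_pos: [0.6082, 0.0801, 0.1141]
ee_rot: [3.042, 0.001, -1.577]
force: [1.9, 2.5, -0.1]
width: 0.0127
[420.1  77.1] 1258 [ 0.3459 -1.3429 -0.1899]
[325.8 199.5] 329 [0.5128 0.1056 0.1657]
```

View pics/s11.png

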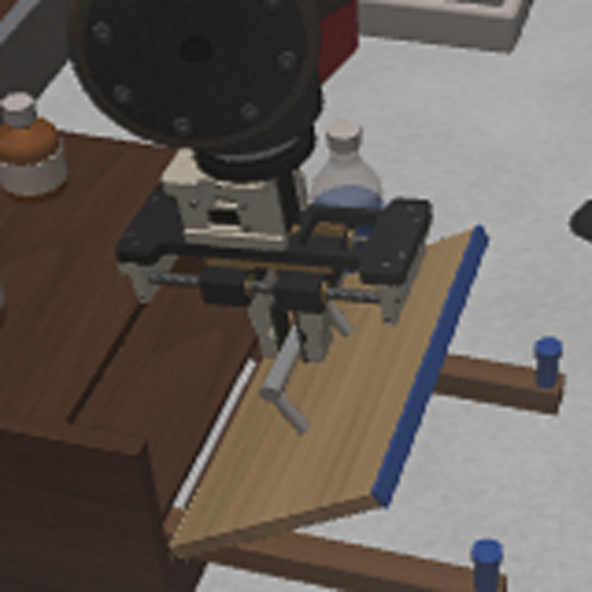

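On plan at θ ≈ 0.98, forces small. Planning the remainder from here.

Run:
```python
from h import *
from station import arm
st=arm.get_state()
R0=Rn.from_euler('xyz',st["ee_rot"]);H=np.array([.6589,.0608]);th0=.98;ph0=np.pi-st["ee_rot"][0]
bar=lambda th:H+np.array([-np.sin(th)*.09+np.cos(th)*.052,np.cos(th)*.09+np.sin(th)*.052])
T0=None
for th in np.r_[np.arange(th0,1.57,.06),1.571,1.59]:
    dphi=ph0*(1.571-th)/(1.571-th0)-ph0
    Rt=Rn.from_euler('y',dphi)*R0;p=bar(th)
    T=np.array([p[0],st["eef_pos"][1],p[1]])+.0395*Rt.as_matrix()[:,2]
    if T0 is None:T0=T;print(T0,st["eef_pos"])
    print(round(th,3),(R0.inv().apply(T-T0)/.3).round(3),((R0.inv()*Rt).as_rotvec()/np.deg2rad(60)).round(3))
```

```text
[0.60917479 0.08013421 0.11481551] [0.60824621 0.08006639 0.11410787]
0.98 [0. 0. 0.] [0. 0. 0.]
1.04 [0.    0.016 0.011] [ 0.01 -0.   -0.  ]
1.1 [0.    0.031 0.024] [ 0.019 -0.    -0.   ]
1.16 [0.    0.046 0.037] [ 0.029 -0.    -0.   ]
1.22 [0.    0.059 0.052] [ 0.039 -0.    -0.   ]
1.28 [0.001 0.072 0.067] [ 0.049 -0.    -0.   ]
1.34 [0.001 0.084 0.083] [ 0.058 -0.    -0.   ]
1.4 [0.001 0.095 0.1  ] [ 0.068 -0.    -0.   ]
1.46 [0.001 0.105 0.117] [ 0.078 -0.    -0.   ]
1.52 [0.001 0.113 0.135] [ 0.087 -0.001 -0.   ]
1.571 [0.001 0.12  0.151] [ 0.096 -0.001 -0.   ]
1.59 [0.001 0.122 0.157] [ 0.099 -0.001 -0.   ]
```

```bash
python3 -m inch '1 0 0.008 0.005 0.005 0 0; 1 0 0.016 0.011 0.01 0 0; 1 0 0.024 0.017 0.014 0 0; 1 0 0.031 0.024 0.019 0 0; 1 0 0.039 0.03 0.024 0 0; 1 0 0.046 0.037 0.029 0 0; 1 0 0.053 0.044 0.034 0 0; 1 0 0.059 0.052 0.039 0 0; 1 0 0.066 0.059 0.044 0 0; 1 0 0.072 0.067 0.049 0 0; 1 0 0.078 0.075 0.053 0 0; 1 0 0.084 0.083 0.058 0 0'; python3 -m inch '1 0 0.006 0.009 0.005 0 0; 1 0 0.011 0.017 0.01 0 0; 1 0 0.016 0.026 0.015 0 0; 1 0 0.021 0.034 0.02 0 0; 1 0 0.025 0.043 0.025 0 0; 1 0 0.029 0.052 0.029 0 0; 1 0 0.033 0.06 0.034 0 0; 1 0 0.033 0.06 0.034 0 0'
python3 - <<'E'
from h import *
from station import arm
g=arm.grab_frame("side");np.savez("side12.npz",**g)
cv2.imwrite("pics/s12.png",cv2.resize(g["img"][100:280,210:370,::-1],None,fx=3.3,fy=3.3,interpolation=cv2.INTER_CUBIC))
for c,s,mm in blobs(g,*BLUE,50)[1]: 
        ys,xs=np.nonzero(mm);P=np.array([depthpt(g,x,y) for x,y in zip(xs,ys)])
        print(c.round(1),s[4],np.median(P,0).round(4))
E
```

```text
t: 23.9
eef_pos: [0.5816, 0.0802, 0.0922]
ee_rot: [3.104, 0.001, -1.577]
force: [2.5, 4.0, 1.5]
width: 0.0129
t: 24.7
eef_pos: [0.5701, 0.0803, 0.074]
ee_rot: [3.139, 0.001, -1.577]
force: [2.1, 6.5, -0.6]
width: 0.0127
[437.3  81.5] 449 [ 0.2498 -1.3101 -0.1902]
[338.7 225.5] 103 [0.4804 0.1002 0.0779]
```

View pics/s12.png

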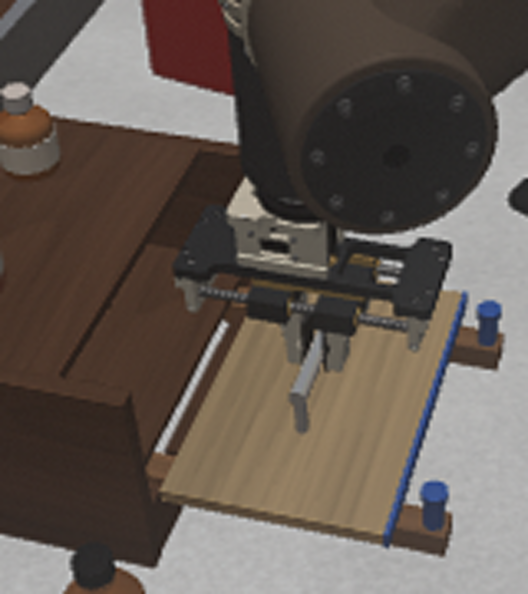

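Nearly level, with the edge about 3 mm high. I'll lower in small steps until the supports carry it.

```bash
for i in 1 ; do python3 -m inch '1 0 0.001 0.003 0 0 0; 1 0 0.002 0.006 0 0 0; 1 0 0.002 0.006 0 0 0'; python3 -m inch '1 0 0.001 0.003 0 0 0; 1 0 0.002 0.006 0 0 0; 1 0 0.002 0.006 0 0 0'; python3 -m inch '1 0 0 0.003 0 0 0; 1 0 0 0.006 0 0 0; 1 0 0 0.006 0 0 0'; done
python3 - <<'E'
from h import *
from station import arm
g=arm.grab_frame("side")
for c,s,mm in blobs(g,*BLUE,50)[1]: 
        ys,xs=np.nonzero(mm);P=np.array([depthpt(g,x,y) for x,y in zip(xs,ys)])
        print(c.round(1),s[4],np.median(P,0).round(4))
E
```

```text
t: 25.05
eef_pos: [0.5692, 0.0803, 0.0724]
ee_rot: [3.138, 0.001, -1.577]
force: [-2.2, 6.3, 1.2]
width: 0.0127
t: 25.35
eef_pos: [0.5687, 0.0803, 0.0713]
ee_rot: [3.138, 0.001, -1.577]
force: [-3.6, 6.4, 8.9]
width: 0.0127
t: 25.65
eef_pos: [0.5687, 0.0802, 0.071]
ee_rot: [3.139, 0.001, -1.576]
force: [-9.1, 6.1, 20.6]
width: 0.0129
[438.3  81.8] 409 [ 0.2446 -1.3087 -0.19  ]
[338.8 226.6] 99 [0.4801 0.0963 0.0731]
```

It's resting on the supports (20 N up, strip z 0.073). Now easing off, opening and withdrawing straight up.

```bash
python3 -m inch '1 0 0 -0.005 0 0 0; 0.9 0 0 -0.006 0 0 0; 0.75 0 0 -0.006 0 0 0; 0.6 0 0 -0.006 0 0 0; 0.6 0 0 -0.006 0 0 0; 0.6 0 0 -0.006 0 0 0'; python3 -m inch '0.6 0 0 -0.03 0 0 0; 0.6 0 0 -0.08 0 0 0; 0.6 0 0 -0.16 0 0 0; 0.6 0 0 -0.28 0 0 0; 0.6 0 0 -0.42 0 0 0; 0.6 0 0 -0.55 0 0 0; 0.6 0 0 -0.55 0 0 0; 0.6 0 0 -0.55 0 0 0'
python3 - <<'E'
from h import *
from station import arm
print(arm.get_state()["force"])
for n in("side","scene"):
    g=arm.grab_frame(n);np.savez(n+"13.npz",**g);cv2.imwrite(f"pics/{n}13.png",g["img"][:,:,::-1])
    for c,s,mm in blobs(g,*BLUE,5)[1]:
        ys,xs=np.nonzero(mm);P=np.array([depthpt(g,x,y) for x,y in zip(xs,ys)])
        print(n,c.round(1),s[4],np.median(P,0).round(4))
g=load("side13.npz")
for u,v in((300,215),(310,230),(322,225),(290,240),(325,205),(320,235)): print(u,v,depthpt(g,u,v).round(4))
E
```

```text
t: 26.3
eef_pos: [0.5693, 0.0795, 0.0706]
ee_rot: [3.138, 0.0, -1.577]
force: [0.5, -0.1, -0.3]
width: 0.0338
t: 27.1
eef_pos: [0.5707, 0.0801, 0.2377]
ee_rot: [-3.141, 0.002, -1.577]
force: [-0.6, -0.3, -1.0]
width: 0.035
[-0.56501596 -0.26131731 -0.99471659]
side [420.   77.1] 1254 [ 0.347  -1.3438 -0.19  ]
side [338.8 226.5] 98 [0.4801 0.0893 0.0732]
side [357.6 193.4] 23 [ 0.4541 -0.0155  0.0949]
side [341.3 248.5] 36 [0.4544 0.1836 0.0948]
scene [258.4 205.2] 14 [ 0.4558 -0.0202  0.0955]
300 215 [0.5745 0.1211 0.1167]
310 230 [0.5478 0.1281 0.0759]
322 225 [0.5226 0.1041 0.0762]
290 240 [0.5866 0.1728 0.0761]
325 205 [0.5337 0.0302 0.0757]
320 235 [0.5193 0.1366 0.074 ]
```

View pics/side13.png

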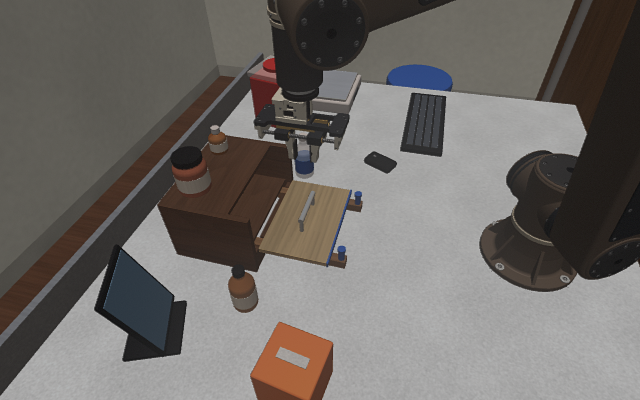

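View pics/scene13.png

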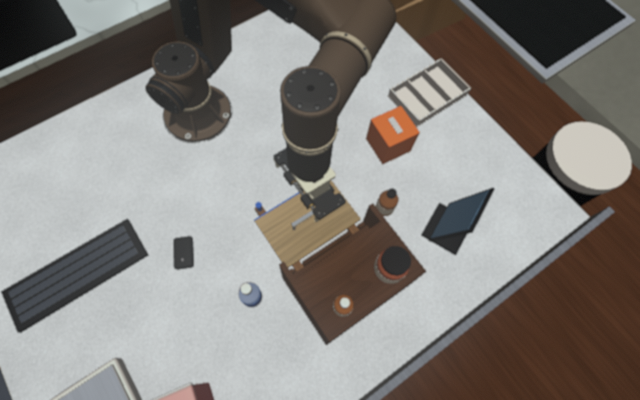

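The flap lies level: inner face at z 0.074–0.076, knobs at x ≈ 0.454, loose things unmoved where visible, and the arm is clear. Handing in.

```bash
python3 -c "
from station import arm
print(arm.job_done())"
```

```text
the job is handed in; nothing more can be done
None
```

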